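# Fetch one fishcake with the tongs for battering

## Robot

A 7-joint arm with a two-finger parallel gripper is mounted at the origin on a cart in front of the work surface, level with it; the furniture and walls round the work are solid. World frame = base frame: x ahead of the robot, y to its left, z up, the work surface at z = 0. Lengths are in mm, angles in rad, forces in N, time in s.
With the tool pointing down it reaches from about 400 to 875 mm from the base axis. Payload 4.4 kg.
Tool frame: the origin (TCP) lies midway between the tips of the shut fingers; the grasp point (between the pads) lies 19 mm behind it (ctrl.grip_point_offset is the distance from the TCP to the grasp point, in mm); z points along the fingers, y is the line along which they close (so a half turn about z gives the same grasp; the last joint's range is limited). The gripper opens to 85 mm and grips with 20 to 120 N. Pads are 22 mm wide; open, the fingers measure 114 mm over their backs; the gripper's body (76 mm by 85 mm) begins 54 mm behind the grasp point. The pads swing forward as they close: fully open they stand 13 mm farther back than shut.
Start: joints at [1.185, 0.628, 0.038, 1.517, -0.027, 0.996, -0.02], TCP at [204.373, -617.049, 231.313] pointing down, gripper open.
Joint ranges: [-3.06, 3.06], [-0.37, 2.12], [-1.25, 1.32], [0.18, 2.47], [-1.1, 4.24], [0.23, 1.98], [-2.94, 2.94]. Speed limits (rad/s): [2.57, 2.57, 3.14, 3.14, 3.14, 3.14, 3.14].

## Interface

Orientations are given as [roll, pitch, yaw] about the fixed x, y, z axes, in that order (R = Rz(yaw) Ry(pitch) Rx(roll)).
In Python, from cell import ctrl gives the robot as it stands.
- The arm moves only by the tool jog_arm, called after "Call:" as a command line: name --argument value ..., lists and objects as JSON in quotes. Schema: {"type":"object","properties":{"segments":{"type":"array","items":{"type":"object","properties":{"d":{"type":"array","items":{"type":"number"},"minItems":3,"maxItems":3},"rotvec":{"type":"array","items":{"type":"number"},"minItems":3,"maxItems":3},"jaw":{"type":"number"}},"additionalProperties":false,"required":["jaw"]},"minItems":1,"maxItems":12},"only":{"type":"string"},"quiet":{"type":"boolean"},"lines":{"type":"string"}},"required":["segments"],"additionalProperties":false}. segments is a list of rows, 1 to 12 of them, each an object with the fields d (a list: dx, dy, dz in shares of the most that a row can go, 1 being 50 mm), rotvec (a list: a rotation vector rx, ry, rz in a scale on which 1.0 is 360 degrees), jaw (the finger opening in mm); a field left out counts as zero (the opening has to be given); each row shifts and turns the commanded pose from where the row before left it, along the tool's axes as they then stand; what a row does not reach is not made up. A row lasts 1/10 s, in which the tool goes at most 50 mm and 0.15 rad, less where a joint would pass 70% of its speed; a pose out of reach is approached as far as the arm can. The fingers move at their own pace and stop on an object; the grip force is fixed at half the most. Time passes only in rows, so rows that do not move let the fingers close. The tool returns the time, the measured TCP pose, the force, the opening and the grip force at its end. only (a regular expression) keeps the lines of the reply that match it, lines (a string "A,B") keeps lines A to B, and quiet returns only ok. No shift or turn number may pass 1 either way. Input that does not fit is refused with a message, and nothing moves.
- ctrl.read_state(): the state, without advancing time (a new reading comes with each control period).
- ctrl.get_image(name): name is "scene" or "top" or "wrist"; returns the picture (400x640x3 uint8, blue, green, red); there is no depth.
- ctrl.calibration(name): a dict with "fx", "fy", "cx", "cy" (pixels), "k1" (the pictures are not rectified: a ray, as slopes to the right and down, at radius r is drawn at 1 + k1 r^2 times it, then the intrinsics apply), "rvec" (rotation vector, rad) and "tvec" (3), from world to camera coordinates, as OpenCV has them; the wrist camera has in their place "hand_eye" (4x4, takes a point from camera to tool coordinates, whose origin is the TCP and whose axes are the flange's). Camera axes: x right, y down, z forward; pixel columns grow to the right and rows downward; lengths in mm; the calibration is good to about 2 mm. A picture is of the moment at which its call begins: read the wrist's pose just before it. calibration takes no time and is no camera call.
- ctrl.finish_job(): hands the job in; it is judged then, once.
The state is a dict: "clock": time; "qpos": joint angles; "qd": joint speeds; "tau": joint torques, N m; "eef_pos": TCP position; "tool_rot": TCP orientation; "force": force on the tool from outside, world axes, zero at the start; "torque": the same for the moment, N m; "width": finger opening in mm; "gripper_force": force on a finger pad.
Only numpy, scipy, OpenCV 4.12 (cv2) and the standard library are available. Lean on these libraries where they do the work, as an engineer would, in place of code of your own. Each camera call takes 0.05 s, during which the arm holds its last target. There are 200 camera calls.

## Task

Serve one frozen fishcake from the portion dispenser: pull its sprung lever all the way towards the front once and let it go back, so that only the bottom fishcake comes out on the deck. Then take up the spring tongs, close them on that fishcake and carry it over the middle of the square batter pan, clear above its rim; finish there still holding it in the tongs, ready for dipping. Touch food only with the tongs and leave the rest of the worktop undisturbed.

Things in the scene. Friction and masses are not known exactly. Their poses are not given: they have to be found in the camera images.
- dispenser: Fixed steel portion dispenser: plinth 245 x 110 mm (x -125 to +120), its flat deck 34 mm above the worktop with a 3 mm lip at the front end; behind the open front deck an upright square magazine of three stacked fishcakes, then a pusher tunnel 70 mm high. Origin on the worktop under the magazine's axis; -x points to the front, z up.
- lever (a joint): Dispenser's hand lever, rad. 0 = rest, leaning 0.6 back from vertical (grip towards dispenser +x); pulled to the front, over the top, it stops at 1.2. A spring returns it: 3 N at its grip at rest, 5 N at the stop. A full stroke slides the bottom fishcake 72 mm out onto the deck; as the lever goes home the next one drops down inside.
- lever_knob (a point): Centre of the lever's black barrel grip, 26 mm diameter and 34 mm long along the dispenser's y, flat at both ends, across the top of a rod 8 mm thick; moves with the lever. At rest at x = +62, y = +85, z = 157 mm in the dispenser's frame.
- lever_hinge (a point): Point of the lever's turning axis level with its grip: the grip's centre moves round it at 110 mm radius, in the dispenser's upright x-z plane. Fixed in the dispenser's frame at x = 0, y = +85, z = 66 mm.
- landing (a point): Point on the deck's top (34 mm above the worktop) where the centre of a served fishcake stands after a full stroke: 72 mm in front of the magazine's axis.
- fishcake_0: Bottom fishcake, the one to serve: a rigid frozen disc, 44 mm diameter, 28 mm high, about 50 g. Origin at the centre of its underside, z up.
- fishcake_1: Next fishcake above it in the magazine, same size and origin; stays in the magazine.
- fishcake_2: Top fishcake in the magazine, same size and origin.
- tongs: Open steel spring tongs lying flat, 255 mm long, 20 mm high, 124 g, balanced within 5 mm of the origin, which lies at the underside between the arms, at the grip point. x points to the tips, z up; pivot at x = -110 mm, tip plates at x = 84 to 127 mm. To grip, pinch both arms from outside, closing along y: 55 mm outside there at rest.
- tongs_left: The tongs' arm on their +y side; origin on its pivot, at x = -110, y = +6 mm in the tongs' frame; turns inwards up to 0.185 rad. A spring pushes each arm out, with no force at rest, 3 N at the grip point when it is narrowed to 47 mm and 8 N when closed on a 44 mm thing; both arms move alike.
- tongs_right: The tongs' arm on their -y side; origin on its pivot, at x = -110, y = -6 mm in the tongs' frame.
- tongs_tip (a point): Point midway between the two tip plates (20 mm high), 103 mm ahead of the tongs' origin and 10 mm above their underside: bring it to the fishcake's centre. The free gap here is 85 mm at rest and shrinks 2 mm for each mm the grip narrows: 47 mm at the grip leaves 69 mm, 35 mm at the grip leaves 44 mm.
- batter_pan: Square shallow steel pan of pale batter, 163 x 177 mm, 65 mm high, loose; origin at the centre of its underside.
- relish_pan: Narrow steel pan, 171 x 109 mm, 65 mm high, bystander; origin at the centre of its underside.
- ramekin_a: White ramekin, 72 mm diameter, 45 mm high, right of the dispenser, bystander; origin under its centre.
- ramekin_b: White ramekin, 72 mm diameter, 45 mm high, behind the tongs, bystander; origin under its centre.
- thermometer: Probe thermometer, 218 x 36 mm, 21 mm high, lying near the front edge, bystander; origin under its centre.
- timer: Round wind-up timer, 74 mm diameter, 50 mm high, bystander; origin under its centre.
- magazine_top (a point): Centre of the magazine's open top, 134 mm above the worktop on its axis; the square steel magazine measures 56 x 60 mm outside and is slotted in front. Beside it, on the dispenser's +y side, a grey round gear case (to y = +66 mm, 96 mm high) carries the hand lever.

How it is judged:
By the outcome, as a careful person would: the job done as asked, in the order asked, and still so for the second after the job is handed in, while the arm keeps its last pose, push and grip.
It also fails if it takes over 67 s, if anything falls off the work surface, if the arm or the gripper's body presses on something with over 40 N, if the wrist force passes 120 N, or if a joint passes its speed limit or range.

## Working session

There is one attempt and no reset: what is moved stays moved. The work goes in short steps, Python scripts to look and compute and a tool call to move; the robot and the scene stay as the last step left them, time stands still between calls to the robot, and variables do not carry over. Pictures are saved under pics/ and viewed, at most 10 in all, crops included, and the job is handed in when it is done.

```bash
ls; mkdir -p pics; python3 - <<'E'
from cell import ctrl
import cv2
for n in ("scene","top"):
    cv2.imwrite(f"pics/{n}0.png",ctrl.get_image(n)); print(n,ctrl.calibration(n))
print(ctrl.calibration("wrist")); s=ctrl.read_state(); print(s, ctrl.grip_point_offset)
E
```

```text
cell.py
pics
scene {'fx': 424.42113584937226, 'fy': 424.42113584937226, 'cx': 325.57714135382884, 'cy': 202.03835479378554, 'k1': 0.006660439254447775, 'rvec': array([ 0.64015623, -2.41490665,  1.42182609]), 'tvec': array([ 550.53894303,  216.02125654, 1521.17017318])}
top {'fx': 395.3462355768908, 'fy': 395.3462355768908, 'cx': 319.0621038160123, 'cy': 197.3278668850169, 'k1': 0.016775781182897836, 'rvec': array([ 2.33993985, -1.68155057,  0.24805958]), 'tvec': array([-120.29651826,  586.95148903, 1339.31625657])}
{'fx': 349.3162589309744, 'fy': 349.3162589309744, 'cx': 316.2378061595808, 'cy': 199.03337149857737, 'k1': -0.05900203031669694, 'hand_eye': array([[-6.25279154e-04, -9.59928406e-01, -2.80244651e-01,
         7.23010447e+01],
       [ 9.99999804e-01, -5.92277330e-04, -2.02448817e-04,
         7.04621842e-01],
       [ 2.83538167e-05, -2.80244723e-01,  9.59928588e-01,
        -1.43413867e+02],
       [ 0.00000000e+00,  0.00000000e+00,  0.00000000e+00,
         1.00000000e+00]])}
{'clock': 0.1, 'qpos': array([ 1.18519964,  0.62925217,  0.03844034,  1.5182339 , -0.02700918,
        0.99631535, -0.01997169]), 'qd': array([ 1.83776651e-04, -2.96906564e-03, -9.69368887e-04, -1.52634803e-03,
       -4.48079293e-04, -8.41668535e-05,  2.41432360e-03]), 'tau': array([ 3.33450553e-03, -5.64530861e+01,  1.23055022e+00, -1.93972689e+01,
        1.12919306e-02,  5.45772346e-03, -5.28515983e-06]), 'eef_pos': array([ 204.20573471, -616.51404637,  230.49282421]), 'tool_rot': array([-3.13990153e+00,  5.97087064e-06,  3.19824352e-01]), 'force': array([ 0.04455467,  0.7999988 , -0.09802964]), 'torque': array([-0.00901261,  0.03668675,  0.00080233]), 'gripper_force': 0.0, 'width': 85.40384015993233} 18.700000000000003
```

View pics/scene0.png

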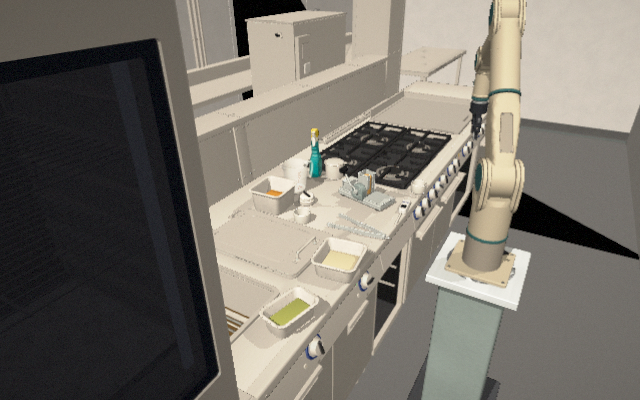

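View pics/top0.png

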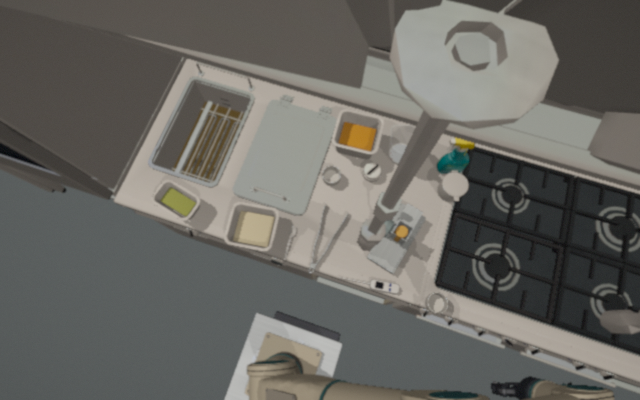

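The scene view shows the dispenser near (367,190), the tongs near (357,226) and the batter pan near (340,258). In the top view the magazine is near (402,232), the tongs near (328,237) and the batter pan near (255,228). A pendant lamp partly hides the dispenser's gear case. I'll enlarge both.

```bash
cat > h.py <<'E'
import numpy as np, cv2
from scipy.spatial.transform import Rotation as R
from cell import ctrl
def cam(n, st=None):
    c=ctrl.calibration(n)
    if n!="wrist":
        Rm=cv2.Rodrigues(c["rvec"])[0]; return c,Rm,np.array(c["tvec"])
    H=c["hand_eye"]; Rt=R.from_euler("xyz",st["tool_rot"]).as_matrix(); p=np.array(st["eef_pos"])
    Rwc=Rt@H[:3,:3]; t=Rt@H[:3,3]+p
    return c,Rwc.T,-Rwc.T@t
def ray(C,uv):
    c,Rm,t=C; d=np.array([(uv[0]-c["cx"])/c["fx"],(uv[1]-c["cy"])/c["fy"]]); s=d.copy()
    for _ in range(10): s=d/(1+c["k1"]*(s@s))
    v=Rm.T@np.array([s[0],s[1],1]); return -Rm.T@t, v/np.linalg.norm(v)
def atz(C,uv,z):
    o,v=ray(C,uv); return o+v*(z-o[2])/v[2]
def proj(C,P):
    c,Rm,t=C; q=Rm@np.asarray(P,float)+t; s=q[:2]/q[2]; s=s*(1+c["k1"]*(s@s)); return np.array([c["fx"]*s[0]+c["cx"],c["fy"]*s[1]+c["cy"]])
def tri(obs):
    A=np.zeros((3,3));b=np.zeros(3)
    L=[ray(C,uv) for C,uv in obs]
    for o,v in L: M=np.eye(3)-np.outer(v,v);A+=M;b+=M@o
    p=np.linalg.solve(A,b); return p,[round(float(np.linalg.norm((np.eye(3)-np.outer(v,v))@(p-o))),1) for o,v in L]
def tool(st): return R.from_euler("xyz",st["tool_rot"]).as_matrix(),np.array(st["eef_pos"])
E
python3 - <<'E'
import cv2,numpy as np
from h import *
t=cv2.imread("pics/top0.png")[180:310,220:450]; s=cv2.imread("pics/scene0.png")[155:280,300:430]
a=cv2.resize(t,None,fx=3.4,fy=3.4,interpolation=3); b=cv2.resize(s,None,fx=5,fy=5,interpolation=3)
cv2.imwrite("pics/topc.png",a)
T=cam("top");S=cam("scene")
for k,uv,z in [("mag",(402,232),134),("tongs tip?",(347,212),10),("tongs end",(315,268),10),("pan",(255,228),65),("lever?",(372,235),150)]: print(k,atz(T,uv,z).round())
for k,uv in [("pan",(340,246)),("tongs",(357,226))]: print(k,atz(S,uv,40).round())
print(-T[1].T@T[2],-S[1].T@S[2])
E
```

```text
mag [ 554. -238.  134.]
tongs tip? [596. -37.  10.]
tongs end [359.  10.  10.]
pan [419. 257.  65.]
lever? [ 508. -144.  150.]
pan [456. 206.  40.]
tongs [462.  53.  40.]
[ 194.47307693  -71.88753537 1452.50257917] [-137.77532325 1335.44197199  928.07850239]
```

View pics/topc.png

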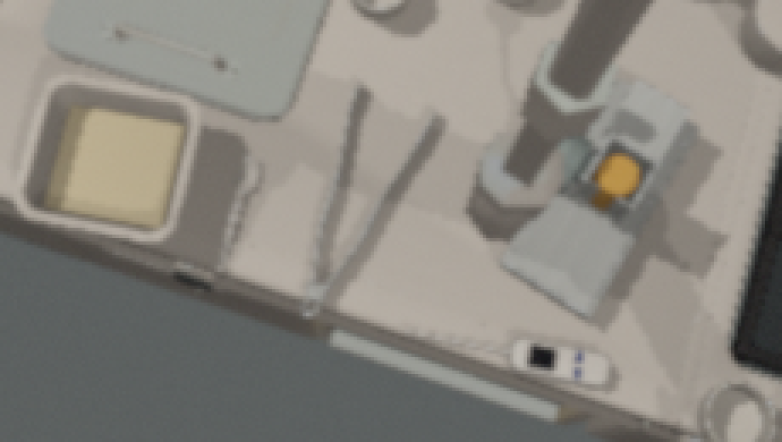

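The manual's scale: shifts go in shares of 50 mm and turns go in shares of 360 degrees. Converting my numbers, 38 mm is 0.76, -31 mm is -0.62.

Call:
jog_arm --segments '[{"d":[0.76, -0.62, -0.16], "jaw":85}, {"d":[0.76, -0.62, -0.16], "jaw":85}, {"d":[0.76, -0.62, -0.16], "jaw":85}, {"d":[0.76, -0.62, -0.16], "jaw":85}, {"d":[0.76, -0.62, -0.16], "jaw":85}, {"d":[0.76, -0.62, -0.16], "jaw":85}, {"d":[0.76, -0.62, -0.16], "jaw":85}, {"d":[0.76, -0.62, -0.16], "jaw":85}, {"d":[0.76, -0.62, -0.16], "jaw":85}, {"d":[0.76, -0.62, -0.16], "jaw":85}, {"d":[0.76, -0.62, -0.16], "jaw":85}, {"jaw":85}]'

```text
clock: 1.3
eef_pos: [498.3, -153.8, 320.1]
tool_rot: [-3.139, -0.005, 0.332]
force: [-0.4, -0.3, -0.1]
width: 84.7
gripper_force: 0.0
```

```bash
python3 - <<'E'
from h import *
import pickle
s=ctrl.read_state(); im=ctrl.get_image("wrist"); cv2.imwrite("pics/w1.png",im); pickle.dump(s,open("w1.pkl","wb")); print(s["eef_pos"],s["tool_rot"],s["qpos"])
E
```

```text
[ 498.31455558 -153.81976171  320.06338498] [-3.13896325 -0.00530296  0.33214718] [ 0.29230748  0.34644864 -0.0598552   1.7508474   0.01765681  1.04188123
 -1.01149726]
```

View pics/w1.png

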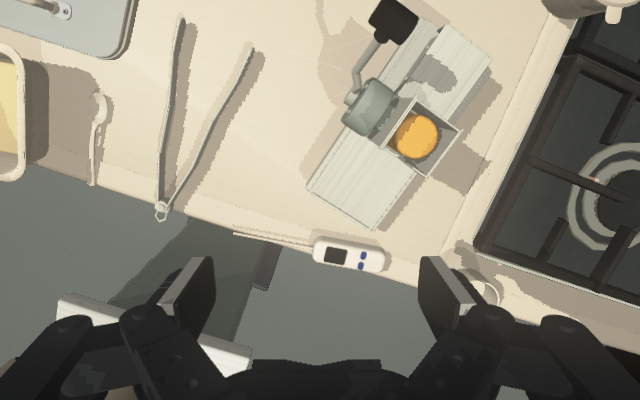

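The wrist view shows the knob at (393,20), the magazine top around (425,135) and the deck's front corners at (307,187) and (374,230). The tong tips are at (182,17) and (251,49), with the pivot near (161,208). Next I take a second view for triangulation.

Scaled: -34 mm is -0.68, 27 mm is 0.54.

Call:
jog_arm --segments '[{"d":[0.54, -0.68, 0], "jaw":85}, {"d":[0.54, -0.68, 0], "jaw":85}, {"d":[0.54, -0.68, 0], "jaw":85}, {"jaw":85}, {"jaw":85}]'

```text
clock: 1.85
eef_pos: [538.3, -40.2, 318.7]
tool_rot: [3.141, 0.002, 0.32]
force: [0.1, 0.7, -0.3]
width: 85.1
gripper_force: 0.0
```

```bash
python3 - <<'E'
from h import *
import pickle
s=ctrl.read_state(); im=ctrl.get_image("wrist"); cv2.imwrite("pics/w2.png",im); pickle.dump(s,open("w2.pkl","wb")); print(s["eef_pos"],s["tool_rot"],s["qpos"])
E
```

```text
[538.26777106 -40.23945965 318.70300338] [3.14127752e+00 1.76167912e-03 3.20358147e-01] [ 0.08443136  0.37930336 -0.08888084  1.70279974  0.0386081   1.06273703
 -1.2674414 ]
```

View pics/w2.png

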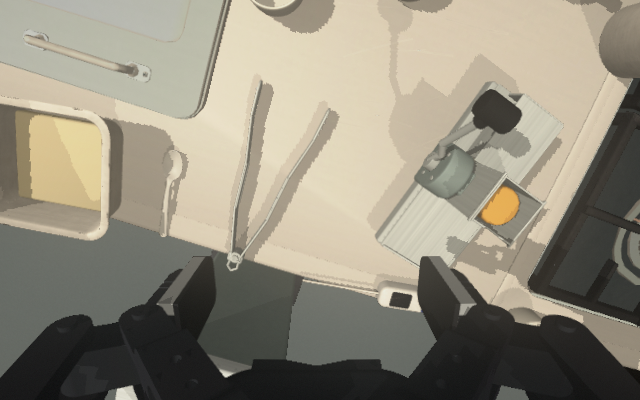

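```bash
cat > m.py <<'E'
from h import *
import pickle
from scipy.optimize import least_squares
C=[cam("wrist",pickle.load(open(f"w{i}.pkl","rb"))) for i in (1,2)]
F={"deckL":((307,187),(377,240)),"deckR":((374,230),(421,269)),"mBL":((413,97),(506,178)),"mBR":((463,127),(545,206)),"mFR":((430,177),(511,247)),"mFL":((386,148),(470,216)),"knob":((393,20),(497,112)),
"tipL":((182,17),(259,78)),"tipR":((252,50),(333,108)),"piv":((161,207),(234,258))}
for k,v in F.items():
    p,e=tri(list(zip(C,v))); print(k,p.round(1),e)
M={"deckL":(-125,55,34),"deckR":(-125,-55,34),"mBL":(28,30,134),"mBR":(28,-30,134),"mFR":(-28,-30,134),"mFL":(-28,30,134),"knob":(62,85,157)}
def W(q,P,s=0): c,n=np.cos(q[2]),np.sin(q[2]); return np.array([q[0]+c*P[0]-n*P[1],q[1]+n*P[0]+c*P[1],P[2]+q[3]])
def f(q): return np.concatenate([proj(C[i],W(q,M[k]))-F[k][i] for k in M for i in (0,1)])
r=least_squares(f,[554,-238,-0.3,0],loss="soft_l1"); q=r.x; print(q.round(3)); print(f(q).reshape(-1,2,2).round(1).tolist())
for n,P in dict(knob=(62,85,157),hinge=(0,85,66),landing=(-72,0,34)).items(): print(n,W(q,P).round(1))
E
python3 m.py
```

```text
deckL [ 458.3 -154.3   27.6] [1.0, 1.0]
deckR [ 386.  -296.  -109.5] [4.5, 4.5]
mBL [ 595.6 -209.8  147.9] [0.4, 0.4]
mBR [ 584.9 -262.4  146.3] [2.6, 2.6]
mFR [ 532.2 -257.3  135.2] [1.9, 1.9]
mFL [ 544.2 -211.9  114. ] [0.3, 0.3]
knob [ 645.4 -168.8  159.3] [0.1, 0.1]
tipL [606.7  57.3   2.9] [0.1, 0.1]
tipR [598.4 -40.8  23.2] [3.1, 3.1]
piv [366.1  23.   18.6] [0.2, 0.2]
[ 5.65028e+02 -2.38345e+02 -2.58000e-01 -5.18900e+00]
[[[-1.2, 0.6], [-0.1, -0.4]], [[0.7, 2.2], [19.0, 10.0]], [[2.5, -1.4], [-1.8, -6.5]], [[1.6, 5.3], [1.5, -2.8]], [[-1.5, 2.7], [-0.3, -1.4]], [[-6.1, -2.4], [-1.6, 0.5]], [[2.4, 1.7], [-0.5, -0.4]]]
knob [ 646.7 -172.   151.8]
hinge [ 586.7 -156.2   60.8]
landing [ 495.4 -220.    28.8]
```

```bash
python3 - <<'E'
import cv2,numpy as np
a=cv2.imread("pics/w1.png")[0:235,300:475]; b=cv2.imread("pics/w2.png")[75:275,370:550]
f=2.25
A=cv2.resize(a,None,fx=f,fy=f,interpolation=2);B=cv2.resize(b,None,fx=f,fy=f,interpolation=2)
o=np.zeros((max(A.shape[0],B.shape[0]),A.shape[1]+B.shape[1],3),np.uint8);o[:A.shape[0],:A.shape[1]]=A;o[:B.shape[0],A.shape[1]:]=B
print(A.shape,B.shape);cv2.imwrite("pics/cmp.png",o)
E
```

```text
(529, 394, 3) (450, 405, 3)
```

View pics/cmp.png

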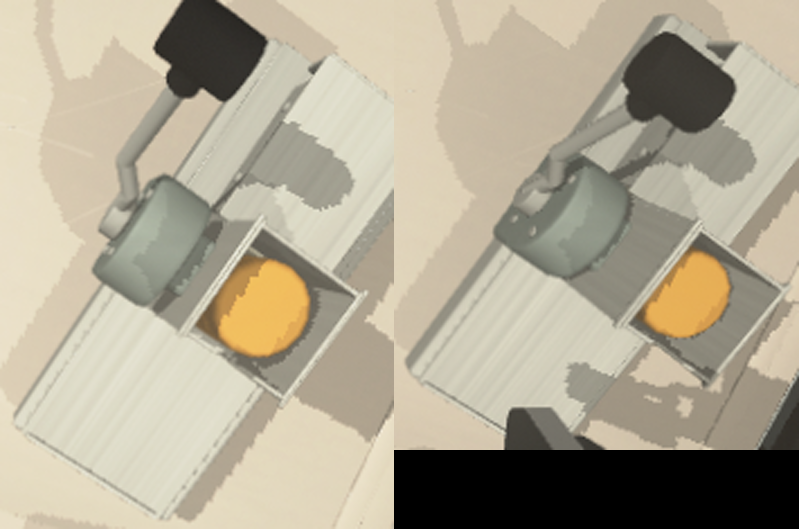

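```bash
python3 - <<'E'
s=open("m.py").read()
import re
a=s.index("F={");b=s.index('"tipL"')
s=s[:a]+'''F={"deckL":((306.2,186.7),(375.8,240.3)),"mBL":((416.4,95.6),(505.6,174.6)),"mBR":((461.8,130.2),(544.2,203.4)),"mFR":((426.7,179.6),(510,245.7)),"mFL":((379.1,148),(468.7,219.4)),"knob":((393.3,20),(497.1,111.9)),
'''+s[b:]
s=s.replace('"deckL":(-125,55,34),"deckR":(-125,-55,34)','"deckL":(-125,55,37)')
open("m.py","w").write(s)
E
python3 m.py
```

```text
deckL [ 457.9 -153.    27.7] [1.4, 1.4]
mBL [ 598.4 -214.9  136.7] [0.8, 0.8]
mBR [ 584.4 -268.6  134. ] [0.7, 0.7]
mFR [ 530.3 -257.7  131.2] [0.3, 0.3]
mFL [ 543.6 -201.5  133.1] [0.1, 0.1]
knob [ 645.6 -169.1  158.8] [0.1, 0.1]
tipL [606.7  57.3   2.9] [0.1, 0.1]
tipR [598.4 -40.8  23.2] [3.1, 3.1]
piv [366.1  23.   18.6] [0.2, 0.2]
[ 5.64723e+02 -2.37135e+02 -2.62000e-01 -3.71700e+00]
[[[-1.8, 1.3], [0.5, 0.3]], [[-1.6, -0.2], [-1.7, -2.9]], [[2.2, 2.3], [2.1, 0.3]], [[0.9, 0.3], [0.2, 0.5]], [[-0.3, -2.5], [-0.9, -2.7]], [[1.5, 1.0], [-0.7, -0.5]]]
knob [ 646.6 -171.1  153.3]
hinge [ 586.7 -155.    62.3]
landing [ 495.2 -218.5   30.3]
```

Scaled: 5 mm is 0.1, -0.143 rad / 6.2832 = -0.0228.

Call:
jog_arm --segments '[{"d":[0, 0, 0.1], "rotvec":[0, 0, -0.0228], "jaw":50}, {"d":[0, 0, 0.1], "rotvec":[0, 0, -0.0228], "jaw":50}, {"d":[0, 0, 0.1], "rotvec":[0, 0, -0.0228], "jaw":50}, {"d":[0, 0, 0.1], "rotvec":[0, 0, -0.0228], "jaw":50}, {"d":[0, 0, 0.1], "rotvec":[0, 0, -0.0228], "jaw":50}, {"d":[0, 0, 0.1], "rotvec":[0, 0, -0.0228], "jaw":50}, {"d":[0, 0, 0.1], "rotvec":[0, 0, -0.0228], "jaw":50}, {"jaw":50}]'

```text
clock: 2.7
eef_pos: [537.6, -42.6, 283.5]
tool_rot: [-3.14, 0.001, 1.317]
force: [-0.2, 0.1, 0.3]
width: 49.7
gripper_force: 0.0
```

```bash
cat >> h.py <<'E'
def go(target,yaw=None):
    s=ctrl.read_state();Rm,p=tool(s)
    print("tool delta",(Rm.T@(np.array(target)-p)).round(1),"rot",s["tool_rot"].round(3))
    if yaw is not None:
        Rt=R.from_euler("xyz",[np.pi,0,yaw]).as_matrix(); print("rotvec",R.from_matrix(Rm.T@Rt).as_rotvec().round(3))
E
python3 - <<'E'
from h import *
import pickle
go([645.5,-169,230],1.32)
C=[cam("wrist",pickle.load(open(f"w{i}.pkl","rb"))) for i in (1,2)]
for n,v in {"tipL":((182,17),(259,78)),"tipR":((252,50),(333,108)),"piv":((161,207),(234,258))}.items():
    print(n,[atz(c,u,15).round(1) for c,u in zip(C,v)])
print(ctrl.read_state()["width"])
E
```

```text
tool delta [-95.2 136.3  53.4] rot [-3.140e+00  1.000e-03  1.317e+00]
rotvec [-0.002  0.001 -0.003]
tipL [array([604.7,  51.5,  15. ]), array([606. ,  54.4,  15. ])]
tipR [array([595.1, -39.1,  15. ]), array([600.4, -43. ,  15. ])]
piv [array([363.9,  23.3,  15. ]), array([363.1,  22.6,  15. ])]
49.707674083066415
```

Scaled: 34 mm is 0.68, 13.3 mm is 0.266.

Call:
jog_arm --segments '[{"d":[-0.476, 0.68, 0.266], "jaw":50}, {"d":[-0.476, 0.68, 0.266], "jaw":50}, {"d":[-0.476, 0.68, 0.266], "jaw":50}, {"d":[-0.476, 0.68, 0.266], "jaw":50}, {"jaw":50}, {"jaw":50}]'

```text
clock: 3.3
eef_pos: [646.1, -167.9, 230.0]
tool_rot: [-3.139, 0.001, 1.314]
force: [0.4, 1.0, 0.1]
width: 49.9
gripper_force: 0.0
```

```bash
python3 - <<'E'
from h import *
import pickle
go([645.5,-169,142],1.32)
s=ctrl.read_state(); im=ctrl.get_image("wrist"); cv2.imwrite("pics/w3.png",im); pickle.dump(s,open("w3.pkl","wb"))
print(proj(cam("wrist",s),[645.5,-169,157]))
E
```

```text
tool delta [-1.2 -0.1 88. ] rot [-3.139e+00  1.000e-03  1.314e+00]
rotvec [-0.002  0.001 -0.006]
[314.17217461 212.56240449]
```

View pics/w3.png

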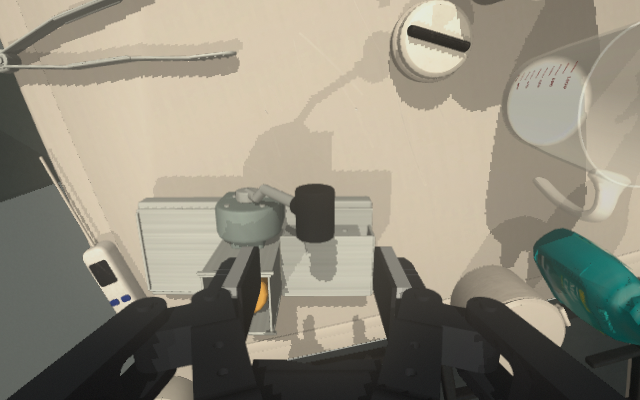

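The knob appears at (315,212), within a pixel of my projection (314,213), and midway between the fingers. I descend over it.

Scaled: 22 mm is 0.44, -6 mm is -0.12.

Call:
jog_arm --segments '[{"d":[-0.012, 0, 0.44], "jaw":50}, {"d":[-0.012, 0, 0.44], "jaw":50}, {"d":[0, 0, 0.44], "jaw":50}, {"d":[0, 0, 0.44], "jaw":50}, {"jaw":50}, {"d":[0, -0.12, 0], "jaw":50}, {"d":[0, -0.12, 0], "jaw":50}, {"jaw":50}, {"jaw":50}]'

```text
clock: 4.25
eef_pos: [635.5, -163.8, 144.5]
tool_rot: [3.14, -0.0, 1.321]
force: [0.7, -0.4, 1.1]
width: 50.4
gripper_force: 0.0
```

Scaled: -10.3 mm is -0.206, -9.9 mm is -0.198.

Call:
jog_arm --segments '[{"d":[0, -0.188, -0.114], "jaw":50}, {"d":[0, -0.198, -0.096], "jaw":50}, {"d":[0, -0.206, -0.076], "jaw":50}, {"jaw":50}, {"jaw":50}]'

```text
clock: 4.75
eef_pos: [610.3, -157.4, 160.5]
tool_rot: [3.131, -0.0, 1.32]
force: [4.8, -0.7, 4.2]
width: 49.7
gripper_force: 3.0
```

Scaled: -11 mm is -0.22, 4.8 mm is 0.096.

Call:
jog_arm --segments '[{"d":[0, -0.214, -0.054], "jaw":50}, {"d":[0, -0.218, -0.032], "jaw":50}, {"d":[0, -0.22, -0.01], "jaw":50}, {"d":[0, -0.22, 0.01], "jaw":50}, {"d":[0, -0.218, 0.032], "jaw":50}, {"d":[0, -0.214, 0.054], "jaw":50}, {"d":[0, -0.206, 0.076], "jaw":50}, {"d":[0, -0.198, 0.096], "jaw":50}, {"jaw":50}, {"jaw":50}]'

```text
clock: 5.75
eef_pos: [525.5, -135.4, 150.0]
tool_rot: [3.138, -0.0, 1.321]
force: [3.7, -0.7, 3.5]
width: 49.6
gripper_force: 2.1
```

Scaled: -9.4 mm is -0.188, 5.7 mm is 0.114.

Call:
jog_arm --segments '[{"d":[0, -0.188, 0.114], "jaw":50}, {"d":[0, -0.08, 0.05], "jaw":50}, {"jaw":50}, {"jaw":50}]'

```text
clock: 6.15
eef_pos: [514.5, -132.6, 142.4]
tool_rot: [3.134, -0.001, 1.321]
force: [5.6, -1.0, 8.2]
width: 49.9
gripper_force: 4.6
```

Scaled: -4 mm is -0.08, -3 mm is -0.06.

Call:
jog_arm --segments '[{"d":[0, -0.08, 0.02], "jaw":50}, {"d":[0, -0.06, 0], "jaw":50}, {"jaw":50}, {"jaw":50}]'

```text
clock: 6.55
eef_pos: [513.6, -132.3, 142.5]
tool_rot: [3.122, -0.002, 1.32]
force: [15.3, -5.6, 2.9]
width: 49.7
gripper_force: 7.4
```

The force rises without further motion, so the lever is at its stop. Next I guide it back.

Call:
jog_arm --segments '[{"d":[0, 0.22, -0.07], "jaw":50}, {"d":[0, 0.188, -0.114], "jaw":50}, {"d":[0, 0.198, -0.096], "jaw":50}, {"d":[0, 0.206, -0.076], "jaw":50}, {"d":[0, 0.214, -0.054], "jaw":50}, {"d":[0, 0.218, -0.032], "jaw":50}, {"d":[0, 0.22, -0.01], "jaw":50}, {"d":[0, 0.22, 0.01], "jaw":50}, {"d":[0, 0.218, 0.032], "jaw":50}, {"d":[0, 0.214, 0.054], "jaw":50}, {"d":[0, 0.206, 0.076], "jaw":50}, {"jaw":50}]'

```text
clock: 7.75
eef_pos: [617.2, -159.4, 152.5]
tool_rot: [-3.141, -0.0, 1.32]
force: [3.1, -1.1, -2.0]
width: 50.4
gripper_force: 1.6
```

Call:
jog_arm --segments '[{"d":[0, 0.198, 0.096], "jaw":50}, {"d":[0, 0.188, 0.114], "jaw":50}, {"d":[0, 0.12, 0], "jaw":50}, {"d":[0, 0.12, 0], "jaw":50}, {"jaw":50}, {"jaw":50}]'

```text
clock: 8.35
eef_pos: [646.6, -166.6, 143.2]
tool_rot: [-3.141, -0.0, 1.321]
force: [-0.7, 0.3, -0.5]
width: 50.3
gripper_force: 0.0
```

```bash
python3 -c "
from h import *
go([645.5,-169,142],1.32)"
```

```text
tool delta [-2.6 -0.4  1.2] rot [-3.141 -0.     1.321]
rotvec [-0.    -0.     0.001]
```

Scaled: -43 mm is -0.86, -41 mm is -0.82.

Call:
jog_arm --segments '[{"d":[-0.04, 0, -0.4], "jaw":60}, {"d":[0, 0, -0.86], "jaw":70}, {"d":[0, 0, -0.86], "jaw":80}, {"d":[0, 0, -0.48], "jaw":85}, {"d":[0.54, -0.82, 0], "jaw":85}, {"d":[0.54, -0.82, 0], "jaw":85}, {"d":[0.54, -0.82, 0], "jaw":85}, {"d":[0.54, -0.82, 0], "jaw":85}, {"d":[0.54, -0.82, 0], "jaw":85}]'

```text
clock: 9.25
eef_pos: [479.0, 14.1, 273.5]
tool_rot: [3.141, 0.0, 1.321]
force: [0.1, 1.4, 0.6]
width: 84.9
gripper_force: 0.0
```

Call:
jog_arm --segments '[{"rotvec":[0, 0, 0.0221], "jaw":85}, {"rotvec":[0, 0, 0.0221], "jaw":85}, {"rotvec":[0, 0, 0.0221], "jaw":85}, {"rotvec":[0, 0, 0.0221], "jaw":85}, {"rotvec":[0, 0, 0.0221], "jaw":85}, {"rotvec":[0, 0, 0.0221], "jaw":85}, {"rotvec":[0, 0, 0.0221], "jaw":85}, {"rotvec":[0, 0, 0.0221], "jaw":85}, {"rotvec":[0, 0, 0.0221], "jaw":85}, {"rotvec":[0, 0, 0.0221], "jaw":85}, {"jaw":85}, {"jaw":85}]'

```text
clock: 10.45
eef_pos: [480.7, 13.0, 273.3]
tool_rot: [3.142, -0.0, -0.066]
force: [0.7, 0.9, 0.1]
width: 84.8
gripper_force: 0.0
```

```bash
python3 - <<'E'
from h import *
import pickle
s=ctrl.read_state(); im=ctrl.get_image("wrist"); cv2.imwrite("pics/w4.png",im); pickle.dump(s,open("w4.pkl","wb")); print(s["qpos"])
go([480,15,200],-.07)
a=im[0:300,60:640]; cv2.imwrite("pics/w4c.png",cv2.resize(a,None,fx=1.379,fy=1.379,interpolation=2))
E
```

```text
[-0.07213806  0.3345335  -0.01783038  1.91867361  0.00761186  0.88835588
 -1.73022469]
tool delta [-0.9 -1.9 73.3] rot [-3.142 -0.    -0.066]
rotvec [-0.    -0.     0.004]
```

View pics/w4.png

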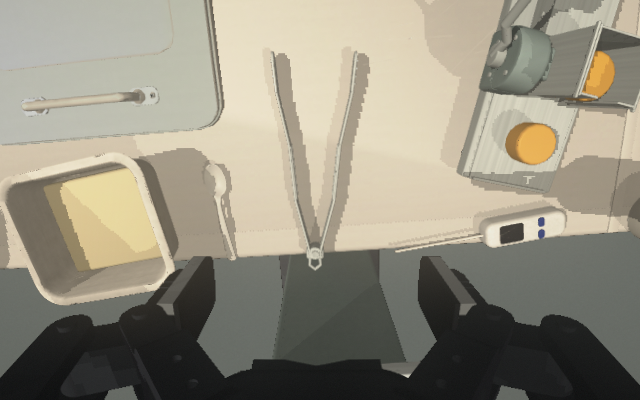

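The image shows the served fishcake at (531,142) on the deck with its fellows still in the magazine. The tong tips are at (273,51) and (355,52), the pivot is at (315,248), and the pan rim runs about (3,188)-(128,155)-(176,278)-(50,302).

```bash
python3 - <<'E'
from h import *
import pickle
C={i:cam("wrist",pickle.load(open(f"w{i}.pkl","rb"))) for i in (1,2,4)}
for n,v in {"tipL":((182,17),(259,78),(273,51)),"tipR":((252,50),(333,108),(355.5,52)),"piv":((161,207),(234,258),(315,248))}.items():
    p,e=tri(list(zip(C.values(),v))); print(n,p.round(1),e, atz(C[4],v[2],20).round(1))
print("ring",atz(C[4],(315,268),5).round(1))
print("cake bbox ctr z48",atz(C[4],(531,145),48).round(1), "top",atz(C[4],(533,139),62).round(1))
pc=[atz(C[4],u,65) for u in ((3,188),(128,155),(176,278),(50,302))]; print(np.round(pc,1),np.mean(pc,0).round(1))
im=cv2.imread("pics/w4.png"); h=cv2.cvtColor(im,cv2.COLOR_BGR2HSV); m=cv2.inRange(h,(8,120,120),(25,255,255))
n,l,st,ce=cv2.connectedComponentsWithStats(m); print([(st[i].tolist(),ce[i].round(1).tolist()) for i in range(1,n) if st[i][4]>200])
q=[564.3,-236,-.25]; print("landing pred",564.3-72*.969,-236+72*.247)
E
```

```text
tipL [605.9  53.8  13. ] [0.2, 2.5, 2.4] [604.2  50.7  20. ]
tipR [598.4 -38.9  14.8] [2.8, 4.0, 1.5] [597.4 -36.8  20. ]
piv [372.   21.7  25.2] [2.6, 2.5, 4.6] [374.7  21.4  20. ]
ring [339.6  23.8   5. ]
cake bbox ctr z48 [ 490.8 -219.9   48. ] top [ 499.3 -212.8   62. ]
[[485.9 356.8  65. ]
 [510.6 205.2  65. ]
 [367.7 180.4  65. ]
 [342.9 343.3  65. ]] [426.8 271.4  65. ]
[([582, 51, 33, 47, 1000], [599.5, 74.6]), ([506, 123, 50, 41, 1649], [530.6, 142.7])]
landing pred 494.5319999999999 -218.216
```

Scaled: 45 mm is 0.9, 40 mm is 0.8.

Call:
jog_arm --segments '[{"d":[-0.03, -0.04, 0.9], "jaw":85}, {"d":[0, 0, 0.9], "jaw":85}, {"d":[0, 0, 0.9], "jaw":85}, {"d":[0, 0, 0.9], "jaw":85}, {"d":[0, 0, 0.8], "jaw":85}, {"d":[0, 0, 0.6], "jaw":85}, {"d":[0, 0, 0.22], "jaw":85}, {"jaw":85}, {"jaw":85}]'

```text
clock: 11.4
eef_pos: [480.5, 15.0, 12.7]
tool_rot: [-3.141, 0.0, -0.068]
force: [-0.3, 0.6, 0.7]
width: 85.1
gripper_force: 0.0
```

```bash
python3 -c "
from h import *
go([479,15,2],-.062)"
```

```text
tool delta [-1.5  0.2 10.7] rot [-3.141  0.    -0.068]
rotvec [-0.001  0.    -0.006]
```

Scaled: 6 mm is 0.12, 4.7 mm is 0.094.

Call:
jog_arm --segments '[{"d":[-0.03, 0, 0.12], "jaw":75}, {"d":[0, 0, 0.094], "jaw":65}, {"jaw":60}, {"jaw":55}, {"jaw":50}, {"jaw":46}, {"jaw":45}, {"jaw":45}, {"jaw":45}]'

```text
clock: 12.3
eef_pos: [477.8, 15.1, 5.9]
tool_rot: [3.141, 0.006, -0.068]
force: [-0.6, -0.6, 11.0]
width: 45.1
gripper_force: 8.0
```

Scaled: -2 mm is -0.04.

Call:
jog_arm --segments '[{"d":[0, 0, -0.04], "jaw":45}, {"d":[0, 0, -0.04], "jaw":45}, {"jaw":45}, {"jaw":45}]'

```text
clock: 12.7
eef_pos: [476.3, 15.0, 8.2]
tool_rot: [3.141, 0.01, -0.069]
force: [0.2, -0.4, -1.0]
width: 45.1
gripper_force: 4.0
```

Scaled: -30 mm is -0.6, -25 mm is -0.5.

Call:
jog_arm --segments '[{"d":[0, 0, -0.2], "jaw":45}, {"d":[0, 0, -0.5], "jaw":45}, {"d":[0, 0, -0.6], "jaw":45}, {"d":[0, 0, -0.6], "jaw":45}, {"d":[0, 0, -0.5], "jaw":45}, {"jaw":45}, {"jaw":45}]'

```text
clock: 13.4
eef_pos: [477.5, 14.8, 128.7]
tool_rot: [3.141, 0.008, -0.069]
force: [0.3, 0.1, -0.6]
width: 45.3
gripper_force: 4.0
```

```bash
python3 - <<'E'
from h import *
import pickle
s=ctrl.read_state(); im=ctrl.get_image("wrist"); cv2.imwrite("pics/w5.png",im); pickle.dump(s,open("w5.pkl","wb"))
E
```

```text
(no output)
```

View pics/w5.png

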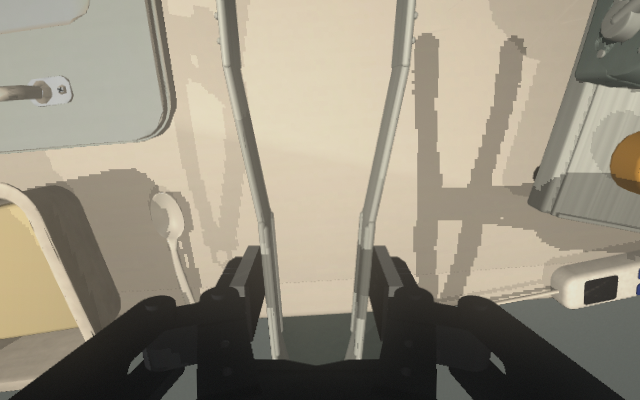

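```bash
python3 - <<'E'
from h import *
import pickle
s=pickle.load(open("w5.pkl","rb")); C=cam("wrist",s); Rm,p=tool(s)
for n,uv in dict(bendL=(225,66),bendR=(405,66)).items():
    for zt in (-13,-10,-7):
        o,v=ray(C,uv); ol=Rm.T@(o-p); vl=Rm.T@v; print(n,zt,(ol+vl*(zt-ol[2])/vl[2]).round(1))
E
```

```text
bendL -13 [ 83.5 -32.1 -13. ]
bendL -10 [ 83.8 -32.8 -10. ]
bendL -7 [ 84.  -33.6  -7. ]
bendR -13 [ 83.5  31.7 -13. ]
bendR -10 [ 83.7  32.4 -10. ]
bendR -7 [84.  33.1 -7. ]
```

The manual's scale: shifts go in shares of 50 mm and turns go in shares of 360 degrees. Converting my numbers, 40 mm is 0.8, -30 mm is -0.6, 0.06 rad / 6.2832 = 0.0095.

Call:
jog_arm --segments '[{"d":[-0.4, 0, -0.1], "jaw":45}, {"d":[-0.5, 0, -0.1], "rotvec":[0, 0, 0.0095], "jaw":45}, {"d":[-0.6, 0, -0.1], "rotvec":[0, 0, 0.0095], "jaw":45}, {"d":[0, 0.6, 0], "rotvec":[0, 0, 0.0095], "jaw":45}, {"d":[0, 0.8, 0], "jaw":45}, {"d":[0, 0.8, 0], "jaw":45}, {"d":[0, 0.8, 0], "jaw":45}, {"d":[0, 0.6, 0], "jaw":45}, {"jaw":45}]'

```text
clock: 14.35
eef_pos: [357.9, -156.5, 143.2]
tool_rot: [3.138, 0.013, -0.256]
force: [-0.6, 0.8, -1.6]
width: 44.9
gripper_force: 4.0
```

```bash
python3 -c "
from h import *
go([394.7,-193.2,90],-.25)"
```

```text
tool delta [45.6 25.9 52.7] rot [ 3.138  0.013 -0.256]
rotvec [ 0.004  0.013 -0.006]
```

Scaled: 24 mm is 0.48, 20 mm is 0.4, 0.003 rad / 6.2832 = 0.0005.

Call:
jog_arm --segments '[{"d":[0.22, 0.13, 0], "rotvec":[0, 0.0005, 0], "jaw":45}, {"d":[0.22, 0.13, 0], "rotvec":[0, 0.0005, 0], "jaw":45}, {"d":[0.22, 0.13, 0.16], "rotvec":[0, 0.0005, 0], "jaw":45}, {"d":[0.24, 0.13, 0.4], "rotvec":[0, 0.0005, 0], "jaw":45}, {"d":[0, 0, 0.48], "jaw":45}, {"jaw":45}, {"jaw":45}]'

```text
clock: 15.05
eef_pos: [397.8, -188.7, 91.8]
tool_rot: [3.139, -0.001, -0.247]
force: [-0.2, 0.2, -0.5]
width: 45.3
gripper_force: 4.0
```

```bash
python3 - <<'E'
from h import *
import pickle
go([394.7,-193.2,48],-.25)
s=ctrl.read_state(); im=ctrl.get_image("wrist"); cv2.imwrite("pics/w6.png",im); pickle.dump(s,open("w6.pkl","wb"))
C=cam("wrist",s)
print("cake pred top",proj(C,[494,-218.5,62]),"mid",proj(C,[494,-218.5,48]))
h=cv2.cvtColor(im,cv2.COLOR_BGR2HSV); m=cv2.inRange(h,(8,120,120),(25,255,255))
n,l,st,ce=cv2.connectedComponentsWithStats(m); print([(st[i].tolist(),ce[i].round(1).tolist()) for i in range(1,n) if st[i][4]>200])
E
```

```text
tool delta [-1.9  5.1 43.8] rot [ 3.139e+00 -1.000e-03 -2.470e-01]
rotvec [ 0.002 -0.001  0.003]
cake pred top [327.77652153  34.8475264 ] mid [326.82199746  39.72295939]
[([280, 0, 93, 85, 6525], [325.7, 39.3])]
```

View pics/w6.png

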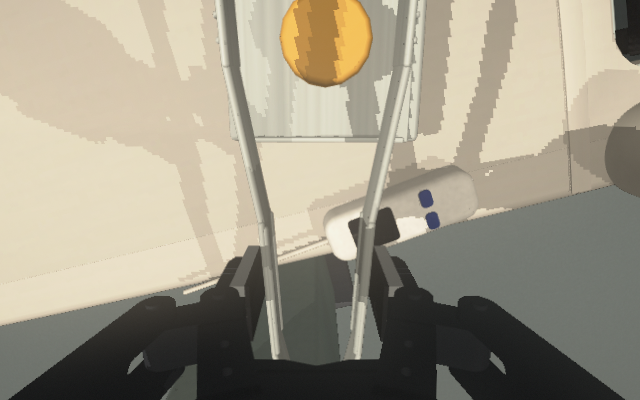

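The wrist picture shows the fishcake at (326,40) between the tip plates, about as predicted, so I shift sideways 4.5 mm and descend.

Scaled: 15 mm is 0.3, 4.5 mm is 0.09.

Call:
jog_arm --segments '[{"d":[-0.03, 0.09, 0.08], "jaw":45}, {"d":[0, 0, 0.3], "jaw":45}, {"d":[0, 0, 0.3], "jaw":45}, {"d":[0, 0, 0.19], "jaw":45}, {"jaw":45}, {"jaw":45}]'

```text
clock: 15.7
eef_pos: [395.4, -193.6, 49.1]
tool_rot: [3.139, -0.003, -0.249]
force: [0.4, 0.3, -1.5]
width: 45.0
gripper_force: 4.0
```

```bash
python3 - <<'E'
from h import *
import pickle
go([394.7,-193.2,48],-.25)
s=ctrl.read_state(); im=ctrl.get_image("wrist"); cv2.imwrite("pics/w7.png",im); pickle.dump(s,open("w7.pkl","wb"))
C=cam("wrist",s); Rm,p=tool(s)
print("cake pred mid",proj(C,[494,-218.5,48]),"tip",proj(C,p+Rm@[102.5,0,-3]))
h=cv2.cvtColor(im,cv2.COLOR_BGR2HSV); m=cv2.inRange(h,(8,120,120),(25,255,255))
n,l,st,ce=cv2.connectedComponentsWithStats(m); print([(st[i].tolist(),ce[i].round(1).tolist()) for i in range(1,n) if st[i][4]>200])
E
```

```text
tool delta [-0.7 -0.2  1.1] rot [ 3.139e+00 -3.000e-03 -2.490e-01]
rotvec [ 0.003 -0.003  0.001]
cake pred mid [315.91251402  18.7263099 ] tip [316.18879666  13.92156999]
[([252, 0, 124, 81, 7980], [313.6, 34.0])]
```

Scaled: 0.5 mm is 0.01.

Call:
jog_arm --segments '[{"d":[0, 0, 0.01], "jaw":43}, {"jaw":41}, {"jaw":39}, {"jaw":37}, {"jaw":36}, {"jaw":35}, {"jaw":35}, {"jaw":35}]'

```text
clock: 16.55
eef_pos: [395.3, -193.4, 48.3]
tool_rot: [3.139, -0.003, -0.248]
force: [0.7, 0.9, -0.9]
width: 35.2
gripper_force: 15.1
```

Call:
jog_arm --segments '[{"jaw":33}, {"jaw":32}, {"jaw":32}, {"jaw":32}]'

```text
clock: 16.95
eef_pos: [395.3, -193.4, 48.3]
tool_rot: [3.139, -0.003, -0.248]
force: [0.2, 2.0, -0.3]
width: 33.2
gripper_force: 59.6
```

Scaled: -25 mm is -0.5, -20 mm is -0.4.

Call:
jog_arm --segments '[{"d":[0, 0, -0.08], "jaw":32}, {"d":[0, 0, -0.16], "jaw":32}, {"d":[0, 0, -0.3], "jaw":32}, {"d":[0, 0, -0.4], "jaw":32}, {"d":[0, 0, -0.5], "jaw":32}, {"d":[0, 0, -0.5], "jaw":32}, {"d":[0, 0, -0.3], "jaw":32}, {"jaw":32}, {"jaw":32}]'

```text
clock: 17.85
eef_pos: [394.6, -193.3, 160.4]
tool_rot: [3.139, -0.003, -0.249]
force: [-0.6, 0.2, -1.9]
width: 33.6
gripper_force: 59.9
```

```bash
python3 - <<'E'
from h import *
import pickle
s=ctrl.read_state(); im=ctrl.get_image("wrist"); cv2.imwrite("pics/w8.png",im); pickle.dump(s,open("w8.pkl","wb")); print(s["qpos"].round(2))
h=cv2.cvtColor(im,cv2.COLOR_BGR2HSV); m=cv2.inRange(h,(8,120,120),(25,255,255))
n,l,st,ce=cv2.connectedComponentsWithStats(m); print([(st[i].tolist(),ce[i].round(1).tolist()) for i in range(1,n) if st[i][4]>200])
C=cam("wrist",pickle.load(open("w4.pkl","rb")))
E
```

```text
[ 0.61  0.46 -0.3   2.15  0.26  0.56 -1.7 ]
[([254, 0, 124, 81, 7945], [316.0, 33.9])]
```

View pics/w8.png

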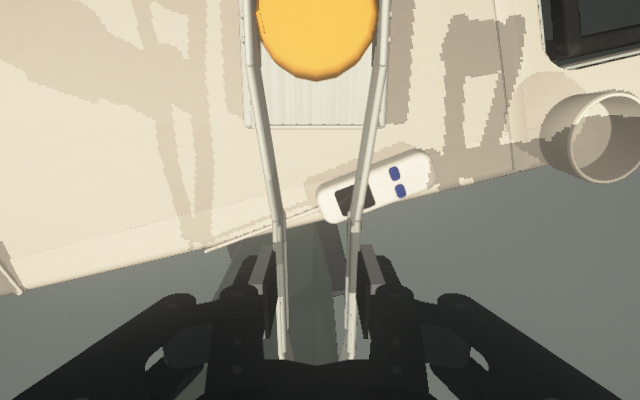

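The fishcake is held: it is the same size in the image while the deck has shrunk below it. I now pin down the pan centre from both cameras numerically.

```bash
python3 - <<'E'
from h import *
import pickle
T=cam("top");S=cam("scene");C4=cam("wrist",pickle.load(open("w4.pkl","rb")));C2=cam("wrist",pickle.load(open("w2.pkl","rb")))
pc=np.array([atz(T,(220+u/3.4,180+v/3.4),65) for u,v in ((48,80),(198,97),(165,240),(18,213))]); print("top",pc.round(1).tolist(),pc.mean(0).round(1))
# batter centre triangulation by colour
for n,C,f in (("top0",T,None),("w4",C4,None),("scene0",S,None)):
    im=cv2.imread(f"pics/{n}.png");h=cv2.cvtColor(im,cv2.COLOR_BGR2HSV); m=cv2.inRange(h,(18,60,120),(32,255,255))
    k,l,st,ce=cv2.connectedComponentsWithStats(m)
    for i in range(1,k):
        if st[i][4]>150: print(n,st[i].tolist(),ce[i].round(1).tolist(),[atz(C,ce[i],z).round(0)[:2].tolist() for z in (20,45)])
E
```

```text
top [[480.3, 363.0, 65.0], [513.9, 203.2, 65.0], [358.5, 181.8, 65.0], [336.1, 337.5, 65.0]] [422.2 271.4  65. ]
top0 [340, 123, 35, 27, 632] [357.8, 136.1] [[906.0, 16.0], [893.0, 14.0]]
top0 [162, 189, 34, 27, 514] [178.7, 201.9] [[429.0, 578.0], [425.0, 567.0]]
top0 [234, 212, 40, 35, 312] [249.6, 231.0] [[410.0, 282.0], [406.0, 276.0]]
w4 [582, 51, 34, 45, 912] [599.1, 74.2] [[562.0, -311.0], [562.0, -291.0]]
w4 [517, 123, 40, 41, 1147] [536.4, 143.9] [[487.0, -243.0], [491.0, -228.0]]
w4 [43, 167, 119, 105, 8335] [102.7, 219.5] [[429.0, 280.0], [437.0, 263.0]]
scene0 [473, 0, 53, 97, 1845] [501.1, 50.8] [[716.0, -4446.0], [693.0, -4287.0]]
scene0 [469, 93, 55, 147, 2823] [495.3, 191.3] [[53.0, -557.0], [48.0, -505.0]]
scene0 [446, 240, 69, 47, 1037] [479.9, 267.4] [[-11.0, 57.0], [-14.0, 92.0]]
scene0 [322, 250, 37, 20, 451] [340.4, 259.7] [[428.0, 255.0], [412.0, 284.0]]
scene0 [269, 298, 41, 28, 532] [289.0, 311.7] [[440.0, 560.0], [424.0, 582.0]]
```

Scaled: -36 mm is -0.72, -30 mm is -0.6.

Call:
jog_arm --segments '[{"d":[-0.02, -0.16, 0], "jaw":32}, {"d":[-0.06, -0.36, 0], "jaw":32}, {"d":[-0.08, -0.6, 0], "jaw":32}, {"d":[-0.1, -0.72, 0], "jaw":32}, {"d":[-0.1, -0.72, 0], "jaw":32}, {"d":[-0.1, -0.72, 0], "jaw":32}, {"d":[-0.1, -0.72, 0], "jaw":32}, {"d":[-0.1, -0.72, 0], "jaw":32}, {"d":[-0.1, -0.72, 0], "jaw":32}, {"d":[-0.1, -0.72, 0], "jaw":32}, {"d":[-0.08, -0.56, 0], "jaw":32}, {"d":[-0.06, -0.36, 0], "jaw":32}]'

```text
clock: 19.1
eef_pos: [432.7, 165.8, 158.3]
tool_rot: [3.14, -0.001, -0.245]
force: [-0.8, -0.9, -1.4]
width: 33.3
gripper_force: 60.0
```

Call:
jog_arm --segments '[{"d":[0, -0.12, 0], "jaw":32}, {"rotvec":[0, 0, -0.0111], "jaw":32}, {"rotvec":[0, 0, -0.0191], "jaw":32}, {"rotvec":[0, 0, -0.0191], "jaw":32}, {"rotvec":[0, 0, -0.0191], "jaw":32}, {"rotvec":[0, 0, -0.0191], "jaw":32}, {"rotvec":[0, 0, -0.0191], "jaw":32}, {"rotvec":[0, 0, -0.0191], "jaw":32}, {"rotvec":[0, 0, -0.0191], "jaw":32}, {"rotvec":[0, 0, -0.0191], "jaw":32}, {"rotvec":[0, 0, -0.0191], "jaw":32}, {"rotvec":[0, 0, -0.0191], "jaw":32}]'

```text
clock: 20.3
eef_pos: [434.5, 166.8, 158.4]
tool_rot: [3.139, 0.004, 1.025]
force: [1.3, 0.8, -0.8]
width: 33.4
gripper_force: 60.0
```

Call:
jog_arm --segments '[{"rotvec":[0, 0, -0.0191], "jaw":32}, {"rotvec":[0, 0, -0.0191], "jaw":32}, {"rotvec":[0, 0, -0.0191], "jaw":32}, {"rotvec":[0, 0, -0.0191], "jaw":32}, {"rotvec":[0, 0, -0.0111], "jaw":32}, {"jaw":32}, {"jaw":32}]'

```text
clock: 21.0
eef_pos: [434.8, 167.3, 158.7]
tool_rot: [3.141, 0.004, 1.569]
force: [-0.3, 1.0, -2.4]
width: 33.2
gripper_force: 60.0
```

```bash
python3 -c "
from h import *
go([424,168.5,135],1.57); print(ctrl.read_state()['qpos'].round(2))"
```

```text
tool delta [  1.3 -10.8  23.7] rot [3.141 0.004 1.569]
rotvec [ 0.001  0.004 -0.001]
[ 0.1   0.59 -0.78  2.08  0.63  0.73 -1.09]
```

Scaled: 10 mm is 0.2, 7.5 mm is 0.15.

Call:
jog_arm --segments '[{"d":[0.01, -0.08, 0.12], "jaw":32}, {"d":[0.01, -0.08, 0.2], "jaw":32}, {"d":[0.006, -0.056, 0.15], "jaw":32}, {"jaw":32}, {"jaw":32}, {"jaw":32}]'

```text
clock: 21.6
eef_pos: [424.6, 169.6, 135.8]
tool_rot: [3.139, 0.003, 1.571]
force: [-0.4, -0.0, -1.8]
width: 33.5
gripper_force: 60.0
```

```bash
python3 - <<'E'
from h import *
s=ctrl.read_state(); im=ctrl.get_image("wrist"); cv2.imwrite("pics/w9.png",im); t=ctrl.get_image("top"); sc=ctrl.get_image("scene"); cv2.imwrite("pics/top9.png",t); cv2.imwrite("pics/scene9.png",sc)
Rm,p=tool(s); tip=p+Rm@[102.5,0,-3]; print("tip",tip.round(1))
for n,i in (("wrist",im),("top",t),("scene",sc)):
    C=cam(n,s); h=cv2.cvtColor(i,cv2.COLOR_BGR2HSV); m=cv2.inRange(h,(8,120,110),(22,255,255))
    k,l,st,ce=cv2.connectedComponentsWithStats(m)
    print(n,proj(C,tip).round(1),[(st[j].tolist(),ce[j].round(1).tolist()) for j in range(1,k) if st[j][4]>40])
# light batter pixels in wrist
h=cv2.cvtColor(im,cv2.COLOR_BGR2HSV); m=cv2.inRange(h,(22,60,90),(32,255,255)); k,l,st,ce=cv2.connectedComponentsWithStats(m)
print([(st[j].tolist(),ce[j].round(1).tolist()) for j in range(1,k) if st[j][4]>200])
C=cam("wrist",s); print([proj(C,[x,y,65]).round(0).tolist() for x,y in ((480,363),(514,203),(358,182),(336,338))])
E
```

```text
tip [424.5 272.1 138.5]
wrist [312.7   9.2] [([254, 0, 125, 81, 7991], [316.0, 33.9])]
top [248.  220.4] [([339, 122, 37, 29, 746], [357.2, 135.9]), ([243, 215, 13, 12, 107], [248.8, 221.1]), ([394, 228, 13, 13, 109], [400.1, 233.5])]
scene [339.2 234.3] [([266, 190, 16, 6, 59], [273.8, 192.6]), ([334, 229, 13, 13, 110], [339.3, 234.8])]
[([225, 0, 34, 148, 1290], [241.0, 60.0]), ([377, 0, 30, 132, 2137], [393.6, 79.9]), ([261, 43, 111, 102, 6857], [314.9, 102.4])]
[[419.0, -139.0], [457.0, 160.0], [210.0, 193.0], [150.0, -85.0]]
```

```bash
python3 -c "
from cell import ctrl
print(ctrl.finish_job())"
```

```text
the job is handed in; nothing more can be done
None
```

One fishcake was served with a single lever stroke and is now held in the closed tongs over the middle of the batter pan, about 55–60 mm above its rim, and the job was handed in at about 22 s; I viewed 11 pictures, one over the limit of 10.

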